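# Fetch the capacitor from the low riser with the reacher

## Robot

A 7-joint arm with a two-finger parallel gripper is mounted at the origin on a cart in front of the work surface, level with it; the furniture and walls round the work are solid. World frame = base frame: x ahead of the robot, y to its left, z up, the work surface at z = 0. Lengths are in m, angles in rad, forces in N, time in s.
With the tool pointing down it reaches from about 0.4 to 0.85 m from the base axis. Payload 10.4 kg.
Tool frame: the origin (TCP) lies at the very end of the fingers, on their centre line; the grasp point (between the pads) lies 19 mm behind it (grasp_offset is the distance from the TCP to the grasp point, in m); z points along the fingers, y is the line along which they close (so a half turn about z gives the same grasp; the last joint's range is limited). The gripper opens to 85 mm and grips with 20 to 120 N. Pads are 22 mm wide; open, the fingers measure 114 mm over their backs; the gripper's body (76 mm by 85 mm) begins 54 mm behind the grasp point. The pads swing forward as they close: fully open they stand 13 mm farther back than shut.
Start: joints at [1.252, 0.332, -0.065, 1.46, 0.022, 1.35, -0.088], TCP at [0.182, -0.598, 0.231] pointing down, gripper open.
Joint ranges: [-2.6, 2.6], [-0.5, 2.12], [-1.47, 1.34], [0.16, 2.42], [-1.27, 4.41], [0.06, 2.06], [-2.6, 2.6]. Speed limits (rad/s): [2.22, 2.22, 2.79, 2.79, 3.14, 3.14, 3.14].

## Interface

Orientations are given as a unit quaternion [x, y, z, w].
In Python, from workcell import * gives the robot as it stands.
- The arm moves only by the tool jog_arm, never from a script. Its argument "plan" is a list of rows, each a list of 3 entries, a list of its own where there are three numbers: the turn, a rotation vector about the tool's x, y, z in rad, then the shift along the tool's x, y, z in m, then the finger opening in m, from 0 to 0.0854. A call has 1 to 8 rows; each row is the pose to reach, as a shift and turn from the pose commanded when the call began, along the tool's axes at that moment; what a row does not reach only later rows make up. A row lasts 1/12 s, in which the tool goes at most 41.7 mm and 7.16 degrees, less where a joint would pass 70% of its speed; a pose out of reach is approached as far as the arm can. A call with a gripper value outside its range is refused whole. The fingers move at their own pace and stop on an object; "force" is the grip in N (left out, the last holds). Time passes only in rows, so rows that repeat a pose let the fingers close. It gives the time, the measured TCP pose, the force, the opening and the grip force at its end, in the units of the state.
- get_obs(): the state, without advancing time (a new reading comes with each control period).
- camera(name): name is "side" or "top"; returns a dict with "img" (384x512x3 uint8, red, green, blue), "mtx" (3x3 intrinsics, pixels), "k1" (the pictures are not rectified: a ray, as slopes to the right and down, at radius r is drawn at 1 + k1 r^2 times it, then the intrinsics apply), "extrinsics" (4x4, takes a point from camera to world coordinates). Camera axes: x right, y down, z forward; pixel columns grow to the right and rows downward; lengths in m; the calibration is good to about 2 mm. A picture is of the moment at which its call begins. There is no depth.
- hand_in(): hands the job in; it is judged then, once.
The state is a dict: "clock": time; "joint_pos": joint angles; "joint_velocities": joint speeds; "tau": joint torques, N m; "position": TCP position; "ee_rot": TCP orientation; "ft_force": force on the tool from outside, world axes, zero at the start; "torque": the same for the moment, N m; "grip_width": opening from 0.0 (shut) to 1.0 (fully open); "grasp_force": force on a finger pad.
Only numpy, scipy, OpenCV 4.12 (cv2) and the standard library are available. Lean on these libraries where they do the work, as an engineer would, in place of code of your own. Each camera call takes 0.05 s, during which the arm holds its last target. There are 200 camera calls.

## Task

Fetch the blue capacitor from the back of the low riser with the orange reacher: pinch its upright grip and trigger, slide the jaws in round the capacitor, squeeze just enough to hold it firmly without denting the can, and draw it out. Stand it upright on the round mat, back the jaws well off the mat, and leave the reacher standing on its sole with the trigger free; press gently on the riser and disturb nothing else.

Things in the scene. Friction and masses are not known exactly. Their poses are not given: they have to be found in the camera images.
- reacher: orange and black reacher, 304 mm long, 0.24 kg, balanced near the grip, standing on a steel sole (from 72 mm behind to 34 mm ahead of its origin, 46 mm wide, 8 mm thick). Origin on the worktop under the middle of the grip; x along the shaft to the jaws, y left, z up. Head and jaws spread at most 38 mm to either side; all but the grip is at most 36 mm high
- reacher_grip (a point): centre of the reacher's grip, 62 mm above its sole, axes as the reacher. Flat orange post, 26 mm long in x, outer face 25 mm to +y; round black trigger post, 14 mm thick, outer face 25 mm to -y; both from 30 to 88 mm above the worktop. Pinch them together along y (50 mm at rest, 30 mm at the stop). Only the trigger gives, so the reacher shifts to its -y by half the squeeze
- trigger (a joint): trigger lever angle, rad: 0 free, 0.265 at its stop; 0.0133 per mm of squeeze. A spring pushes the trigger out with 12 N at 0 and 17 N at the stop, which is also what holds the reacher in the gripper: pinched by 2 to 4 mm the reacher can be carried with its jaws still open. Let go, it springs back to 0
- reacher_jaws (a point): point between the jaws on the shaft's line, 209 mm ahead of the grip centre, 13.5 mm above the sole, axes as the reacher. Jaws: flat fingers 7 mm thick, 19 mm tall, from 26 mm behind this point to 23 mm ahead. The moving +y one stands 24 mm aside, trigger free, tip toed out; the -y one was preset by hand, 15 to 25 mm aside, so the squeeze at which they meet a thing is not known
- jaw: the moving (+y) jaw: 1.8 mm towards the other per mm of squeeze, parallel to it when near closing on the can. It is sprung, 3 N per mm once it bears on something, so from then on the trigger grows stiffer by nearly 10 N per mm (1.8 N on the trigger per N on the thing held): that is how the grip is felt. Squeezing to the stop dents the can. Origin on the lever's pivot, 75 mm ahead of the grip
- capacitor: blue capacitor, an upright can 21 mm in diameter and 34 mm tall, 20 to 42 g, standing on its end; origin at the centre of its underside, z up. Its can is dented by more than 12 N from the jaw; 3 to 8 N hold it well
- capacitor_mid (a point): centre of the blue capacitor, 17 mm above its foot
- low_riser: low fixed riser with a clear deck, 170 x 170 mm, 53 mm high: plywood walls 8 mm thick at its back (+x) and both sides, open at its -x face. Inside 162 mm deep, 154 mm wide, 48 mm high, on the bare worktop. Origin under its middle, x from the mouth to the back. Before its mouth, keep between the panel chassis (robot side, up to world x = 0.50) and the wooden shelf (from x = 0.72)
- riser_mouth (a point): middle of the foot of the riser's open face, on the worktop, 85 mm before the riser's middle, axes as the riser
- mat: thin round mat lying flat, green rim and white middle, 90 mm in diameter, 1 mm thick; origin at its centre on the worktop
- solder_spool: bystander: solder spool, 55 x 80 x 34 mm, origin at the centre of its underside
- heatsink: bystander: black finned heatsink, 30 x 50 x 26 mm, origin at the centre of its underside
- black_capacitor: bystander: black capacitor, 19 mm in diameter, 29 mm tall, origin at the centre of its underside

How it is judged:
On the way, in this order (a step that is already met when the one before it is completed fails the run):
1. the jaws, squeezed by the trigger, hold the capacitor inside the riser (contact force between jaw and capacitor above 1.5 N and value of joint trigger above 0.07 rad and x of capacitor_mid in the frame of riser_mouth above 0.06 m), for 0.2 s.
2. still held by the jaws, the capacitor is out in front of the riser (contact force between jaw and capacitor above 1 N and value of joint trigger above 0.07 rad and x of capacitor_mid in the frame of riser_mouth below -0.015 m), for 0.2 s.
At the end, for the whole second after the job is handed in: The blue capacitor stands upright (7 deg) and still on the mat, within 35 mm of its centre, not touched by the reacher, whose jaws' midpoint is over 30 mm from it and 55 mm from the mat's centre; the reacher stands still on its sole, trigger free (under 0.03 rad) (horizontal distance between capacitor_mid and mat below 0.035 m and angle between capacitor's own z axis and vertical below 0.12 rad and height (world z) of capacitor_mid below 0.022 m and linear speed of each of capacitor, reacher below 0.01 m/s and contact force between reacher and capacitor below 0.05 N and horizontal distance between reacher_jaws and capacitor_mid above 0.03 m and horizontal distance between reacher_jaws and mat above 0.055 m and value of joint trigger below 0.03 rad and angle between reacher's own z axis and vertical below 0.08 rad and height (world z) of reacher below 0.006 m).
It fails at once if the capacitor's can is dented: more than 12 N on it from the moving jaw (contact force between jaw and capacitor above 12 N).
It fails at once if anything presses on the riser with more than 20 N (contact force between low_riser and anything else above 20 N).
It fails at once if the solder spool is moved by more than 15 mm (distance of solder_spool from where it was at the start of the episode above 0.015 m).
It fails at once if the heatsink is moved by more than 15 mm (distance of heatsink from where it was at the start of the episode above 0.015 m).
It fails at once if the black capacitor is moved by more than 15 mm (distance of black_capacitor from where it was at the start of the episode above 0.015 m).
It also fails if it takes over 67 s, if anything falls off the work surface, if the arm or the gripper's body presses on something with over 40 N, if the wrist force passes 120 N, or if a joint passes its speed limit or range.

## Working session

There is one attempt and no reset: what is moved stays moved. The work goes in short steps, Python scripts to look and compute and a tool call to move; the robot and the scene stay as the last step left them, time stands still between calls to the robot, and variables do not carry over. Pictures are saved under pics/ and viewed, at most 10 in all, crops included, and the job is handed in when it is done.

Besides the shell and the picture viewer there is one more tool, called after "Emit:" as name([rows], argument=value, ...), one row to a line, values as JSON. jog_arm: Moves the arm, as the interface text tells. Its arguments: {"type":"object","properties":{"plan":{"type":"array"},"force":{"type":"number"}},"required":["plan"]}

```bash
mkdir -p pics; ls; python3 - <<'E'
from workcell import *
import cv2,numpy as np
o=get_obs();print(o)
for n in("top","side"):
    c=camera(n);cv2.imwrite(f"pics/{n}0.png",cv2.resize(c["img"][:,:,::-1],(800,600),interpolation=cv2.INTER_CUBIC));print(n,c["mtx"],c["k1"],c["extrinsics"])
E
```

```text
pics
{'clock': 0.0, 'joint_pos': array([ 1.25237286,  0.33286112, -0.06469419,  1.46093061,  0.02157885,
        1.34989176, -0.08846228]), 'joint_velocities': array([-2.00796571e-04, -4.59912362e-04, -1.91946440e-03,  1.80389617e-05,
       -1.05745236e-03, -1.49902407e-03, -3.49841679e-04]), 'tau': array([-4.42311557e-04, -6.25447726e+01,  4.90495178e-02, -3.91601658e+01,
        1.62451708e-02,  9.97396186e-03,  1.67748959e-05]), 'position': array([ 0.18209603, -0.59749935,  0.23052773]), 'ee_rot': array([ 9.89077185e-01,  1.47396863e-01, -1.25460598e-04, -6.86831705e-04]), 'ft_force': array([-0.69879826,  0.83688507, -0.75102524]), 'torque': array([-0.02146512,  0.00956132,  0.07799003]), 'grasp_force': 0.0, 'grip_width': 0.9975439294326423}
top [[393.1545007    0.         254.84610089]
 [  0.         393.1545007  195.18317058]
 [  0.           0.           1.        ]] 0.005108809091646794 [[ 0.0082928  -0.99602969  0.08863454  0.53045843]
 [-0.9998997  -0.00724188  0.01217172  0.06048393]
 [-0.01148151 -0.08872658 -0.99598984  1.17009688]
 [ 0.          0.          0.          1.        ]]
side [[417.1334901    0.         264.77991992]
 [  0.         417.1334901  192.8270607 ]
 [  0.           0.           1.        ]] -0.0035268101126796044 [[-0.98959606 -0.06909145  0.12619828  0.46429802]
 [-0.14374126  0.43716552 -0.88782023  1.07785056]
 [ 0.00617125 -0.8967233  -0.44254857  0.58217182]
 [ 0.          0.          0.          1.        ]]
```

View pics/top0.png

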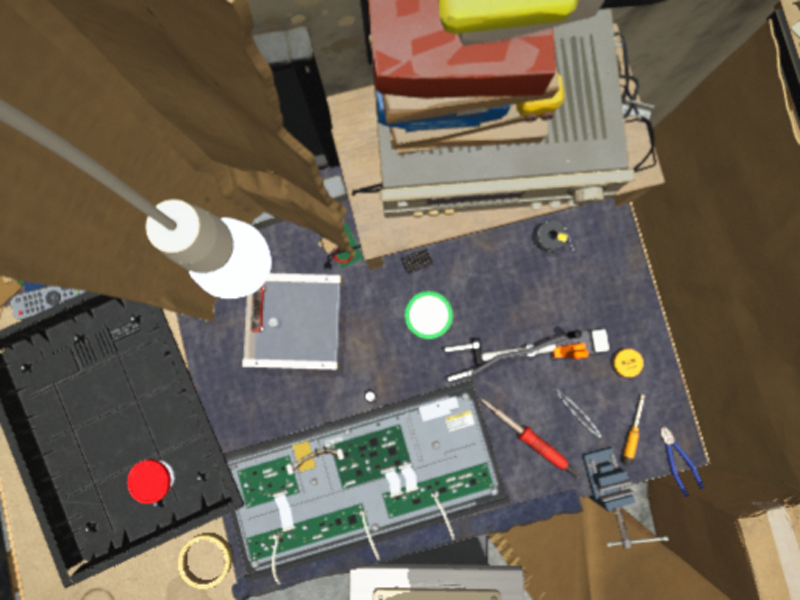

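View pics/side0.png

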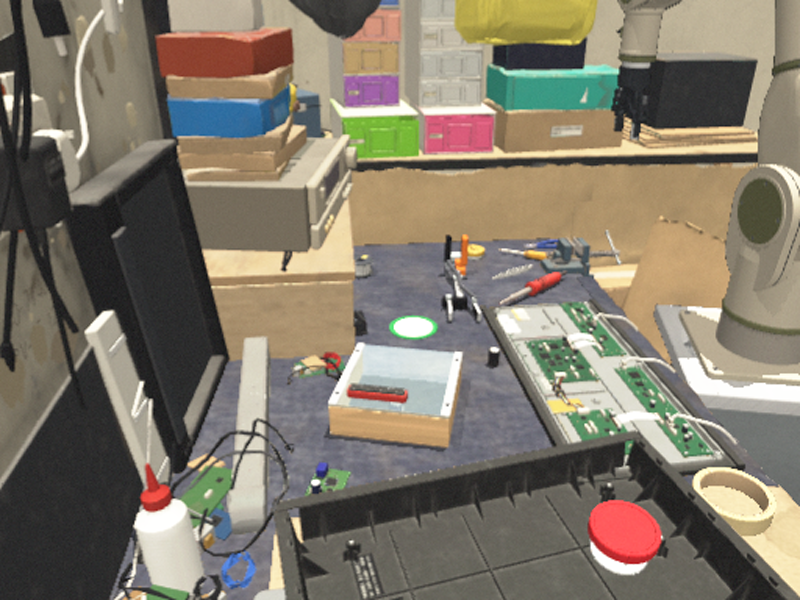

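The top view shows the riser around (292,320), with its mouth toward image right (world -y). The can top is at (273,322), the mat at (429,315) and the reacher grip at (570,348), with its jaws pointing left at (460,362). The heatsink is at (416,260), the black capacitor at (370,396) and the spool at (552,237). Next I'll zoom in to measure.

```bash
cat > h.py <<'E'
from workcell import *
import cv2,numpy as np
from scipy.spatial.transform import Rotation as R
def ray(c,u,v):
    K=c["mtx"];x,y=cv2.undistortPoints(np.array([[[u,v]]],float),K,np.array([c["k1"],0,0,0]))[0,0]
    E=np.array(c["extrinsics"]);d=E[:3,:3]@[x,y,1];return E[:3,3],d
def atz(c,u,v,z):
    o,d=ray(c,u,v);return o+d*(z-o[2])/d[2]
def tri(c1,p1,c2,p2):
    o,d=ray(c1,*p1);q,e=ray(c2,*p2)
    s=np.linalg.lstsq(np.c_[d,-e],q-o,rcond=None)[0]
    a,b=o+s[0]*d,q+s[1]*e;return (a+b)/2,np.linalg.norm(a-b)
def proj(c,P):
    E=np.array(c["extrinsics"]);p=np.linalg.inv(E);r,_=cv2.Rodrigues(p[:3,:3])
    return cv2.projectPoints(np.array(P,float).reshape(-1,3),r,p[:3,3],c["mtx"],np.array([c["k1"],0,0,0]))[0][:,0]
def crop(c,c0,c1,r0,r1,s):
    return cv2.resize(c["img"][r0:r1,c0:c1,::-1],None,fx=s,fy=s,interpolation=cv2.INTER_CUBIC)
E
python3 - <<'E'
from h import *
t=camera("top");s=camera("side")
im=np.zeros((580,800,3),np.uint8)
a=crop(t,150,410,165,260,3);im[:a.shape[0],:a.shape[1]]=a
a=crop(s,270,330,145,215,4);im[290:290+a.shape[0],:a.shape[1]]=a
a=crop(s,205,310,215,287,4);im[290:290+a.shape[0],250:250+a.shape[1]]=a
cv2.imwrite("pics/z1.png",im)
E
```

```text
(no output)
```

View pics/z1.png

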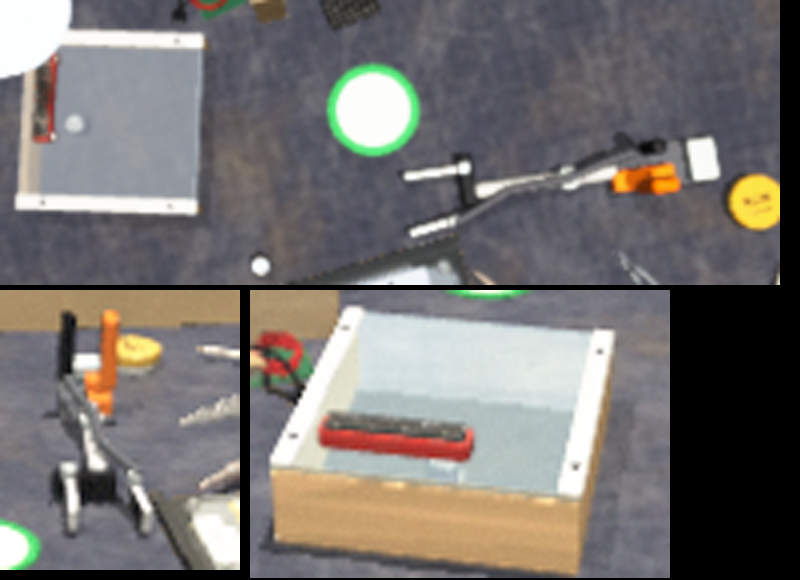

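```bash
python3 - <<'E'
from h import *
np.set_printoptions(precision=4,suppress=True)
t=camera("top");s=camera("side")
T=lambda X,Y:(150+(X+.5)/3-.5,165+(Y+.5)/3-.5)
S1=lambda X,Y:(270+(X+.5)/4-.5,145+(Y-290+.5)/4-.5)
S2=lambda X,Y:(205+(X-250+.5)/4-.5,215+(Y-290+.5)/4-.5)
for n,a,b in [("mouth+x",T(205,35),S2(347,308)),("mouth-x",T(199,213),S2(615,332)),("back-x",T(16,208),S2(582,497)),("can",T(75,124),S2(447,468)),
 ("trig top",T(652,146),S1(67,316)),("orange top",T(668,172),S1(110,314)),("fix tip",T(404,176),S1(71,530)),("mov tip",T(412,233),S1(147,527)),("mat",T(374,110),None)]:
    if b: print(n,*tri(t,a,s,b),atz(t,*a,.053)[:2],"side@53",atz(s,*b,.053)[:2])
    else: print(n,atz(t,*a,.001))
print("can@34",atz(t,*T(75,124),.034))
for n,a,z in[("fixtip",T(404,176),.02),("movtip",T(412,233),.02),("fixroot",T(458,168),.023),("spine",T(480,188),.03),("spine2",T(610,172),.03),("sole ends",T(718,158),.008),("sole c1",T(713,138),.008),("c2",T(720,178),.008),("or1",T(612,180),.03),("or2",T(680,178),.088),("trig",T(652,146),.088)]: print(n,atz(t,*a,z))
print("mat side",proj(s,atz(t,*T(374,110),.001)), "seen",413/800*512,327/600*384)
E
```

```text
mouth+x [0.6834 0.1802 0.0533] 0.0001219401082294554 [0.6834 0.1803] side@53 [0.6836 0.1798]
mouth-x [0.5135 0.1831 0.0528] 0.001048626663886275 [0.5141 0.1831] side@53 [0.513  0.1833]
back-x [0.5172 0.3563 0.053 ] 0.0003121226046559789 [0.5173 0.3563] side@53 [0.517  0.3563]
can [0.5982 0.3077 0.0289] 0.000989654048319542 [0.5972 0.3026] side@53 [0.5919 0.3413]
trig top [ 0.5788 -0.2338  0.0897] 0.0002893523606264218 [ 0.5806 -0.2438] side@53 [ 0.5872 -0.3314]
orange top [ 0.5496 -0.2487  0.0879] 0.0117404797770457 [ 0.5562 -0.2584] side@53 [ 0.5493 -0.3427]
fix tip [ 0.5514 -0.0131  0.0046] 0.00024405433107180187 [ 0.5504 -0.01  ] side@53 [0.5442 0.0783]
mov tip [ 0.4958 -0.0208  0.0077] 0.00028228031123659584 [ 0.4971 -0.0176] side@53 [0.4935 0.0659]
mat [0.6165 0.0165 0.001 ]
can@34 [0.5984 0.3067 0.034 ]
fixtip [ 0.551  -0.0121  0.02  ]
movtip [ 0.4961 -0.0199  0.02  ]
fixroot [ 0.5591 -0.0642  0.023 ]
spine [ 0.5399 -0.0845  0.03  ]
spine2 [ 0.5563 -0.2094  0.03  ]
sole ends [ 0.5714 -0.3202  0.008 ]
sole c1 [ 0.5909 -0.3158  0.008 ]
c2 [ 0.5518 -0.3217  0.008 ]
or1 [ 0.5487 -0.2112  0.03  ]
or2 [ 0.5501 -0.2592  0.088 ]
trig [ 0.579  -0.2342  0.088 ]
mat side [[264.2067 208.8013]] seen 264.32 209.28000000000003
```

```bash
cat >> h.py <<'E'
def reach_pts(x,y,yaw,fy=-.020,z0=0):
    c,s=np.cos(yaw),np.sin(yaw);M=np.array([[c,-s,0],[s,c,0],[0,0,1]])
    rect=lambda x0,x1,y0,y1,z:[(x0,y0,z),(x1,y0,z),(x1,y1,z),(x0,y1,z)]
    L=[rect(-.072,.034,-.023,.023,.008),rect(-.013,.013,.012,.025,.088),rect(-.007,.007,-.025,-.011,.088),
       rect(.183,.232,fy-.007,fy,.023),rect(.183,.232,.024,.031,.023)]
    return [np.array(l)@M.T+[x,y,z0] for l in L]
def overlay(c,polys,c0,c1,r0,r1,s):
    im=crop(c,c0,c1,r0,r1,s)
    for P in polys:
        q=(proj(c,P)-[c0,r0]+.5)*s-.5
        cv2.polylines(im,[np.round(q).astype(int)],True,(255,0,255),1)
    return im
E
python3 - <<'E'
from h import *
t=camera("top");s=camera("side")
P=reach_pts(.5605,-.2475,np.radians(98.4))
im=np.zeros((600,800,3),np.uint8)
a=overlay(t,P,280,395,200,245,6.9);im[:a.shape[0],:a.shape[1]]=a[:,:800]
a=overlay(s,P,275,315,145,205,4.7);im[315:315+a.shape[0],:a.shape[1]]=a
a=overlay(s,[],275,315,145,205,4.7);im[315:315+a.shape[0],250:250+a.shape[1]]=a
cv2.imwrite("pics/ov1.png",im)
E
```

```text
(no output)
```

View pics/ov1.png

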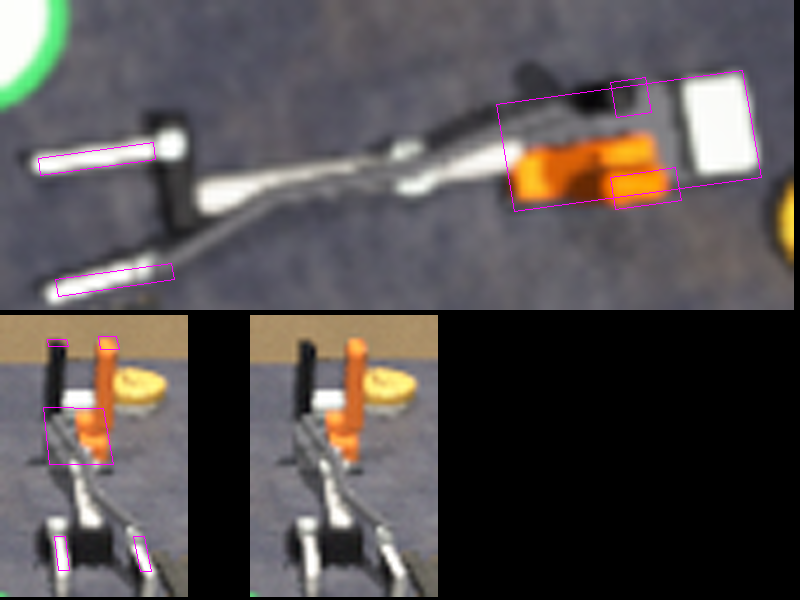

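The overlay fits to within about 3 mm. I'm taking the reacher origin as (0.560,-0.245) with yaw 98.4°, and the fixed jaw as preset about 19 mm aside. Next is a helper to work out the moves.

```bash
cat > go.py <<'E'
from h import *
import sys
# go.py x y z reacher_yaw_deg : shift & turn for tool down with reacher yaw
def rows(x,y,z,yaw):
    o=get_obs();Rm=R.from_quat(o["ee_rot"]);p=o["position"]
    a=np.radians(yaw)  # tool x along reacher x, tool y = -reacher y
    X=np.array([np.cos(a),np.sin(a),0]);Y=np.array([np.sin(a),-np.cos(a),0])
    Rt=R.from_matrix(np.c_[X,Y,[0,0,-1]])
    print("pos",p.round(4),"yaw",np.degrees(np.arctan2(*Rm.as_matrix()[1::-1,0])).round(2),"t",round(o["clock"],2),"gw",round(o["grip_width"]*.0854,4))
    print("turn",(Rm.inv()*Rt).as_rotvec().round(4),"shift",Rm.inv().apply(np.array([x,y,z])-p).round(4))
if __name__=="__main__": rows(*map(float,sys.argv[1:5]))
E
python3 go.py .560 -.245 .13 98.4
```

```text
pos [ 0.1822 -0.5978  0.2312] yaw 16.95 t 0.4 gw 0.0854
turn [-1.0000e-04 -1.0000e-04 -1.4216e+00] shift [ 0.4643 -0.2274  0.1012]
```

Emit:
jog_arm([
  [[0,0,-0.7],[0.23,-0.113,0],0.0854],
  [[0,0,-0.7],[0.23,-0.113,0],0.0854],
  [[0,0,-0.7],[0.23,-0.113,0],0.0854],
  [[0,0,-0.7],[0.23,-0.113,0],0.0854],
  [[0,0,-0.7],[0.23,-0.113,0],0.0854],
  [[0,0,-0.7],[0.23,-0.113,0],0.0854],
  [[0,0,-0.7],[0.23,-0.113,0],0.0854],
  [[0,0,-1.0],[0.28,-0.137,0],0.0854],
], force=40)

```text
clock: 1.07
position: [0.3971, -0.3975, 0.2314]
ee_rot: [0.849, 0.528, -0.001, 0.001]
ft_force: [-0.7, -1.7, -0.3]
grip_width: 0.997
grasp_force: 0.0
```

```bash
python3 go.py .560 -.245 .13 98.4
```

```text
pos [ 0.3971 -0.3975  0.2314] yaw 63.81 t 1.07 gw 0.0851
turn [-0.0015  0.0027 -0.6038] shift [0.209  0.0789 0.1007]
```

Emit:
jog_arm([
  [[0,0,-0.6],[0.2,0.076,0.1],0.0854],
  [[0,0,-0.6],[0.2,0.076,0.1],0.0854],
  [[0,0,-0.6],[0.2,0.076,0.1],0.0854],
  [[0,0,-0.6],[0.2,0.076,0.1],0.0854],
  [[0,0,-0.6],[0.2,0.076,0.1],0.0854],
  [[0,0,-0.6],[0.2,0.076,0.1],0.0854],
  [[0,0,-0.6],[0.2,0.076,0.1],0.0854],
  [[0,0,-0.6],[0.2,0.076,0.1],0.0854],
])

```text
clock: 1.73
position: [0.5559, -0.2458, 0.1303]
ee_rot: [0.651, 0.759, 0.0, -0.001]
ft_force: [-0.6, -1.0, -0.3]
grip_width: 0.999
grasp_force: 0.0
```

```bash
python3 go.py .560 -.245 .043 98.4
```

```text
pos [ 0.5559 -0.2458  0.1303] yaw 98.73 t 1.73 gw 0.0853
turn [-0.0009 -0.0016  0.0057] shift [0.     0.0043 0.0873]
```

Emit:
jog_arm([
  [[0,0,0.005],[0,0.004,0.03],0.0854],
  [[0,0,0.005],[0,0.004,0.06],0.0854],
  [[0,0,0.005],[0,0.004,0.088],0.0854],
  [[0,0,0.005],[0,0.004,0.088],0.07],
  [[0,0,0.005],[0,0.004,0.088],0.06],
  [[0,0,0.005],[0,0.004,0.088],0.056],
  [[0,0,0.005],[0,0.004,0.088],0.056],
  [[0,0,0.005],[0,0.004,0.088],0.056],
])

```text
clock: 2.4
position: [0.5604, -0.2477, 0.0455]
ee_rot: [0.654, 0.756, 0.0, 0.002]
ft_force: [-0.4, -0.7, 1.7]
grip_width: 0.655
grasp_force: 0.0
```

```bash
python3 go.py .560 -.245 .043 98.4; python3 - <<'E'
from h import *
t=camera("top");s=camera("side")
o=get_obs();print(o["ft_force"],o["grasp_force"])
P=reach_pts(.560,-.245,np.radians(98.4))
im=np.zeros((600,800,3),np.uint8)
a=overlay(t,P,280,395,200,245,6.9);im[:a.shape[0],:a.shape[1]]=a[:,:800]
a=overlay(s,P,275,315,145,205,4.7);im[315:315+a.shape[0],:a.shape[1]]=a
a=overlay(s,[],275,315,145,205,4.7);im[315:315+a.shape[0],250:250+a.shape[1]]=a
cv2.imwrite("pics/ov2.png",im)
E
```

```text
pos [ 0.5604 -0.2477  0.0455] yaw 98.28 t 2.4 gw 0.056
turn [ 0.0025  0.002  -0.0021] shift [0.0027 0.     0.0025]
[ 0.05684348 -0.09562302  0.30828596] 0.0
```

View pics/ov2.png

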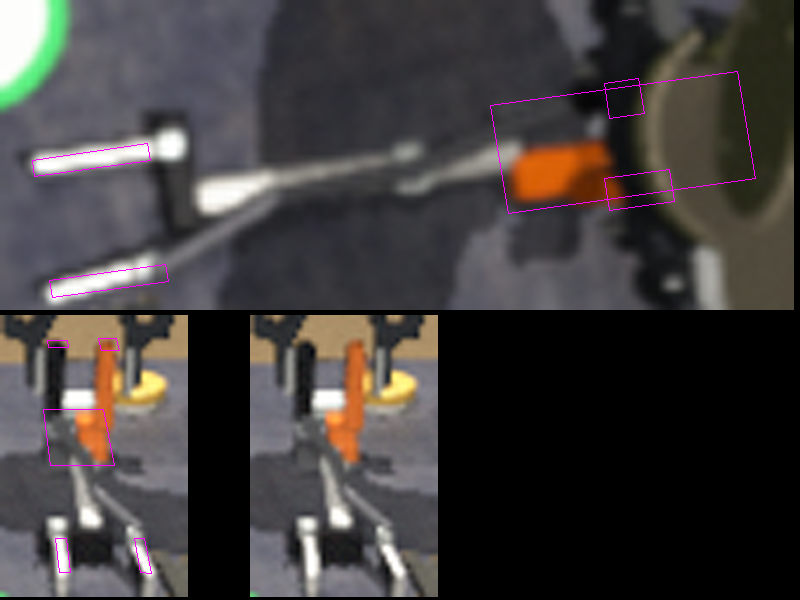

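The fingers straddle the posts, with the trigger just inside one pad and the orange post inside the other. The pads are also at the right height. Now pinch to 47 mm.

Emit:
jog_arm([
  [[0,0,0],[0.002,-0.001,0.002],0.056],
  [[0,0,0],[0.002,-0.001,0.002],0.053],
  [[0,0,0],[0.002,-0.001,0.002],0.051],
  [[0,0,0],[0.002,-0.001,0.002],0.049],
  [[0,0,0],[0.002,-0.001,0.002],0.048],
  [[0,0,0],[0.002,-0.001,0.002],0.047],
  [[0,0,0],[0.002,-0.001,0.002],0.047],
  [[0,0,0],[0.002,-0.001,0.002],0.047],
], force=40)

```text
clock: 3.17
position: [0.5579, -0.2454, 0.042]
ee_rot: [0.654, 0.756, -0.0, 0.0]
ft_force: [-2.7, -0.1, 8.3]
grip_width: 0.554
grasp_force: 15.7
```

```bash
python3 go.py .560 -.245 .043 98.4
```

```text
pos [ 0.5579 -0.2454  0.042 ] yaw 98.27 t 3.17 gw 0.0473
turn [-0.0004  0.0005 -0.0022] shift [ 0.0001  0.0021 -0.001 ]
```

Emit:
jog_arm([
  [[0,0,0],[0,0,-0.002],0.046],
  [[0,0,0],[0,0,-0.004],0.046],
  [[0,0,0],[0,0,-0.006],0.046],
  [[0,0,0],[0,0,-0.006],0.046],
  [[0,0,0],[0,0,-0.006],0.046],
])

```text
clock: 3.58
position: [0.5579, -0.245, 0.0471]
ee_rot: [0.654, 0.756, -0.0, -0.0]
ft_force: [-0.1, 0.2, -1.8]
grip_width: 0.546
grasp_force: 13.7
```

```bash
python3 go.py .590 -.245 .050 90; python3 - <<'E'
from h import *
t=camera("top");s=camera("side")
o=get_obs();print(o["ft_force"],o["torque"],o["grasp_force"])
P=reach_pts(.560,-.245,np.radians(98.4),z0=.005)
im=np.zeros((600,800,3),np.uint8)
a=overlay(t,P,280,395,200,245,6.9);im[:a.shape[0],:a.shape[1]]=a[:,:800]
a=overlay(s,P,275,315,145,205,4.7);im[315:315+a.shape[0],:a.shape[1]]=a
a=overlay(s,[],275,315,145,205,4.7);im[315:315+a.shape[0],250:250+a.shape[1]]=a
cv2.imwrite("pics/ov3.png",im)
E
```

```text
pos [ 0.5579 -0.245   0.0471] yaw 98.31 t 3.58 gw 0.0466
turn [-3.00e-04 -1.00e-04  1.45e-01] shift [-0.0046  0.0318 -0.0029]
[-0.02380842  0.11156074 -1.91884126] [-0.0365926 -0.0065166 -0.02317  ] 13.695774972438812
```

View pics/ov3.png

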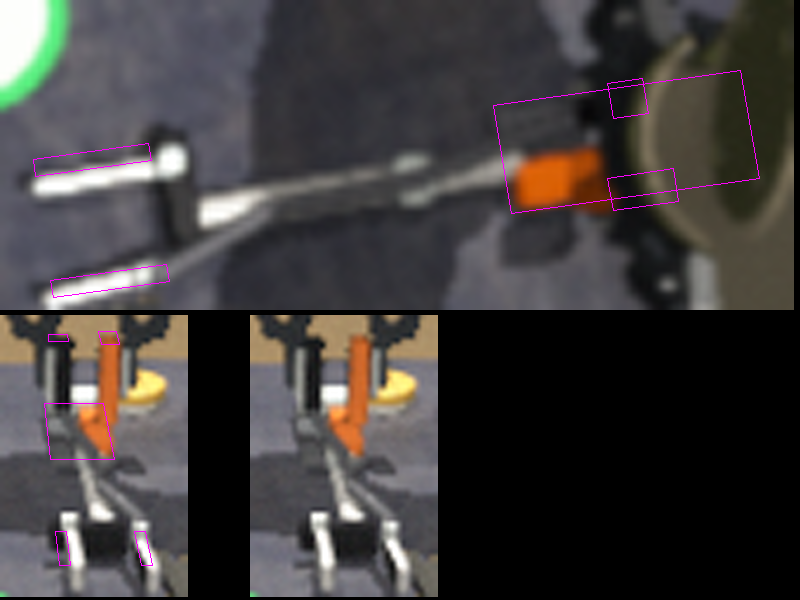

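The reacher is off the table, with -1.9 N on the wrist. The overlay shows the jaws shifted about 5 mm toward -x. I'll carry it to just in front of the riser mouth, then measure the jaws again.

```bash
python3 go.py .592 -.06 .049 89
```

```text
pos [ 0.5579 -0.245   0.0471] yaw 98.31 t 3.68 gw 0.0461
turn [-3.000e-04 -1.000e-04  1.625e-01] shift [ 0.1782  0.0605 -0.0019]
```

Emit:
jog_arm([
  [[0,0,0.02],[0.018,0.006,-0.002],0.046],
  [[0,0,0.045],[0.045,0.015,-0.002],0.046],
  [[0,0,0.07],[0.072,0.024,-0.002],0.046],
  [[0,0,0.095],[0.1,0.034,-0.002],0.046],
  [[0,0,0.12],[0.128,0.044,-0.002],0.046],
  [[0,0,0.14],[0.15,0.052,-0.002],0.046],
  [[0,0,0.155],[0.168,0.058,-0.002],0.046],
  [[0,0,0.162],[0.178,0.061,-0.002],0.046],
])

```text
clock: 4.35
position: [0.593, -0.0565, 0.0493]
ee_rot: [0.712, 0.702, 0.001, -0.0]
ft_force: [-0.3, -0.5, -2.1]
grip_width: 0.538
grasp_force: 13.7
```

```bash
python3 go.py .592 .098 .049 89; python3 - <<'E'
from h import *
t=camera("top");s=camera("side")
o=get_obs();print(o["ft_force"],o["torque"],o["grasp_force"])
y=np.radians(89)
P=reach_pts(.592,-.06,y,z0=.004)
im=np.zeros((600,800,3),np.uint8)
a=overlay(t,P,170,330,165,245,4.9);im[:a.shape[0],:a.shape[1]]=a[:,:800]
a=overlay(s,P,240,310,170,240,2.8);im[395:395+a.shape[0],:a.shape[1]]=a
a=overlay(s,[],240,310,170,240,2.8);im[395:395+a.shape[0],250:250+a.shape[1]]=a
cv2.imwrite("pics/ov4.png",im)
E
```

```text
pos [ 0.593  -0.0565  0.0493] yaw 89.16 t 4.35 gw 0.0459
turn [ 0.0002 -0.0013  0.0029] shift [ 0.1545 -0.0032  0.0005]
[-0.13341047 -0.77063457 -3.03617378] [ 0.00218595 -0.00992137 -0.05312548] 13.685884326696396
```

View pics/ov4.png

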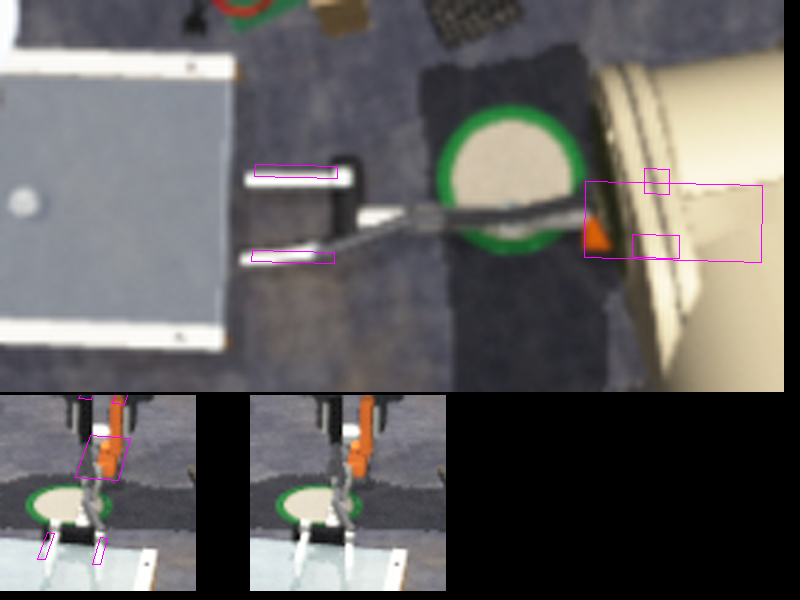

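```bash
cat >> h.py <<'E'
def jawlines(t,box,z=.027):
    """white jaw bars in top view box (c0,c1,r0,r1): world endpoints of each blob's axis at height z"""
    c0,c1,r0,r1=box;g=t["img"][r0:r1,c0:c1].min(2)
    n,l,st,_=cv2.connectedComponentsWithStats((g>150).astype(np.uint8))
    for i in range(1,n):
        if st[i,4]<12: continue
        v,u=np.nonzero(l==i);W=np.array([atz(t,a+c0,b+r0,z)[:2] for a,b in zip(u,v)])
        w=g[v,u]-140.
        m=np.average(W,0,w);C=np.cov((W-m).T,aweights=w);e,V=np.linalg.eigh(C);d=V[:,1]*np.sign(V[1,1])
        p=(W-m)@d;print(st[i,4],"ctr",m.round(4),"yaw",np.degrees(np.arctan2(d[1],d[0])).round(1),"ends",(m+d*p.min()).round(4),(m+d*p.max()).round(4))
E
python3 - <<'E'
from h import *
t=camera("top");jawlines(t,(219,242,195,222));print(proj(t,[(.598,.307,.034)]))
E
```

```text
61 ctr [0.6141 0.1417] yaw 92.4 ends [0.6152 0.1146] [0.6128 0.1731]
39 ctr [0.5681 0.1565] yaw 97.9 ends [0.5712 0.1342] [0.5655 0.1753]
[[174.54952904 206.12787827]]
```

The fixed jaw sits at yaw 92.4°, so the reacher is turned about 3.3° in the grip. I'll correct the tool yaw and its sideways offset before going in.

Emit:
jog_arm([
  [[0,0,0.02],[0,-0.004,0],0.046],
  [[0,0,0.04],[0,-0.008,0],0.046],
  [[0,0,0.058],[0,-0.012,0],0.046],
  [[0,0,0.058],[0,-0.012,0],0.046],
  [[0,0,0.058],[0,-0.012,0],0.046],
])

```text
clock: 4.92
position: [0.5804, -0.0607, 0.0494]
ee_rot: [0.733, 0.68, -0.0, 0.0]
ft_force: [-0.2, 0.5, -2.4]
grip_width: 0.542
grasp_force: 13.7
```

```bash
python3 go.py .584 .100 .049 85.8; python3 - <<'E'
from h import *
t=camera("top");jawlines(t,(219,242,195,222));print(get_obs()["ft_force"])
E
```

```text
pos [ 0.5804 -0.0607  0.0494] yaw 85.65 t 4.92 gw 0.0463
turn [ 0.0001  0.0005 -0.0027] shift [ 0.1605 -0.0086  0.0004]
59 ctr [0.6137 0.1414] yaw 88.3 ends [0.6129 0.1145] [0.6146 0.1703]
39 ctr [0.5688 0.155 ] yaw 95.1 ends [0.5706 0.1343] [0.567  0.1754]
[-0.31552668 -0.4887261  -2.01772777]
```

Emit:
jog_arm([
  [[0,0,0],[0.012,-0.001,0],0.046],
  [[0,0,0],[0.03,-0.002,0],0.046],
  [[0,0,0],[0.05,-0.003,0],0.046],
  [[0,0,0],[0.07,-0.004,0],0.046],
  [[0,0,0],[0.09,-0.005,0],0.046],
  [[0,0,0],[0.108,-0.006,0],0.046],
  [[0,0,0],[0.12,-0.007,0],0.046],
  [[0,0,0],[0.125,-0.007,0],0.046],
])

```text
clock: 5.63
position: [0.5828, 0.0685, 0.0494]
ee_rot: [0.732, 0.681, 0.0, -0.0]
ft_force: [-1.4, 0.2, -2.9]
grip_width: 0.536
grasp_force: 13.7
```

```bash
python3 go.py .5835 .098 .049 85.8; python3 - <<'E'
from h import *
t=camera("top")
o=get_obs();print(o["ft_force"],o["grasp_force"])
im=np.zeros((600,800,3),np.uint8)
a=crop(t,150,270,170,250,6.6);im[:a.shape[0],:a.shape[1]]=a
cv2.imwrite("pics/in1.png",im)
E
```

```text
pos [0.5828 0.0685 0.0494] yaw 85.9 t 5.63 gw 0.0458
turn [ 0.     -0.0012  0.0017] shift [ 0.0294 -0.0014  0.0005]
[-0.12255699  0.62970532 -1.96362471] 13.638657331466675
```

View pics/in1.png

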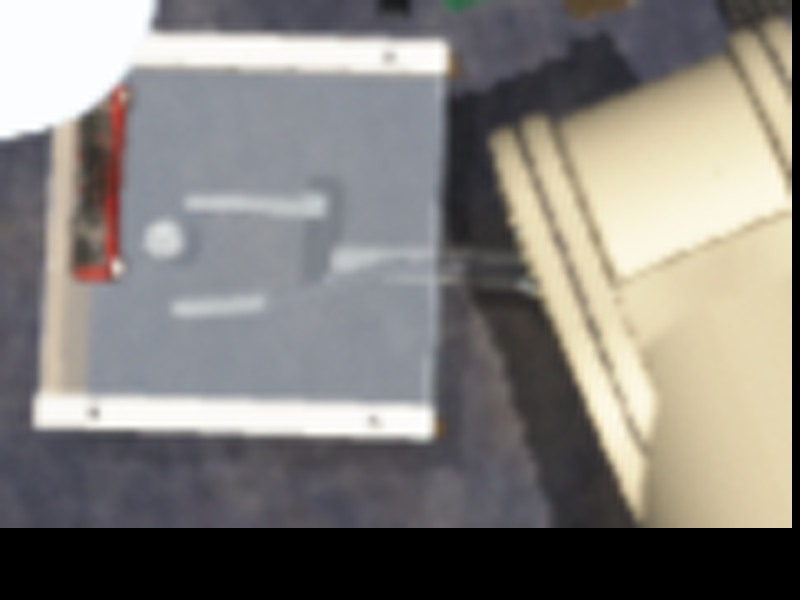

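Through the deck I can see the jaws at rows 203 and 306, straddling the can at (163,240), with the tips about 17 px short of it. I'll nudge 2 mm in +x and go in another 30 mm.

Emit:
jog_arm([
  [[0,0,0],[0.001,0.0025,0],0.046],
  [[0,0,0],[0.003,0.0025,0],0.046],
  [[0,0,0],[0.009,0.0025,0],0.046],
  [[0,0,0],[0.016,0.002,0],0.046],
  [[0,0,0],[0.023,0.002,0],0.046],
  [[0,0,0],[0.028,0.0015,0],0.046],
  [[0,0,0],[0.03,0.0015,0],0.046],
  [[0,0,0],[0.03,0.0015,0],0.043],
])

```text
clock: 6.35
position: [0.5867, 0.096, 0.0493]
ee_rot: [0.733, 0.681, 0.0, -0.0]
ft_force: [-0.6, 0.1, -3.0]
grip_width: 0.507
grasp_force: 14.4
```

```bash
python3 go.py .5855 .098 .049 85.8; python3 - <<'E'
from h import *
t=camera("top")
o=get_obs();print(o["ft_force"],o["grasp_force"])
im=np.zeros((600,800,3),np.uint8)
a=crop(t,150,270,170,250,6.6);im[:a.shape[0],:a.shape[1]]=a
cv2.imwrite("pics/in2.png",im)
E
```

```text
pos [0.5867 0.096  0.0493] yaw 85.77 t 6.35 gw 0.0433
turn [ 0.     -0.0003 -0.0005] shift [ 0.0019 -0.0014  0.0003]
[ 0.14595542 -0.13155497 -2.8788144 ] 14.482762370025739
```

View pics/in2.png

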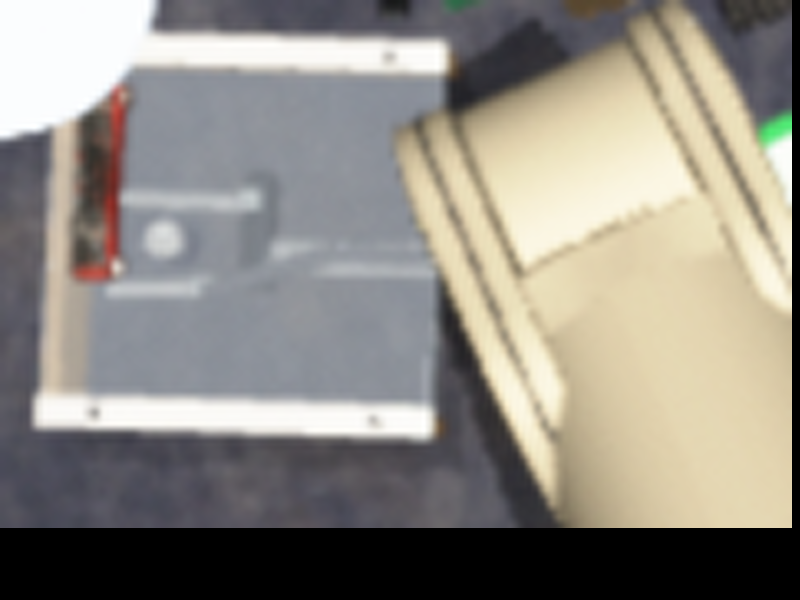

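The can is untouched at (163,240), with gaps of about 4 mm to the fixed jaw and 8 mm to the moving jaw. Next I'll squeeze while keeping the fixed jaw near the can.

Emit:
jog_arm([
  [[0,0,0],[0,-0.001,0],0.042],
  [[0,0,0],[0,-0.002,0],0.041],
  [[0,0,0],[0,-0.003,0],0.04],
  [[0,0,0],[0,-0.004,0],0.0395],
  [[0,0,0],[0,-0.0045,0],0.039],
  [[0,0,0],[0,-0.0045,0],0.039],
  [[0,0,0],[0,-0.0045,0],0.039],
])

```text
clock: 6.98
position: [0.5823, 0.0953, 0.0493]
ee_rot: [0.733, 0.68, -0.0, 0.0]
ft_force: [-0.2, 0.5, -2.9]
grip_width: 0.461
grasp_force: 15.4
```

Emit:
jog_arm([
  [[0,0,0],[0,-0.0003,0],0.0385],
  [[0,0,0],[0,-0.0005,0],0.038],
  [[0,0,0],[0,-0.0005,0],0.038],
  [[0,0,0],[0,-0.0005,0],0.038],
])

```text
clock: 7.32
position: [0.5819, 0.0954, 0.0493]
ee_rot: [0.733, 0.68, 0.0, 0.0]
ft_force: [-0.3, 0.7, -2.5]
grip_width: 0.448
grasp_force: 15.7
```

Emit:
jog_arm([
  [[0,0,0],[0,-0.0003,0],0.0375],
  [[0,0,0],[0,-0.0005,0],0.037],
  [[0,0,0],[0,-0.0005,0],0.037],
  [[0,0,0],[0,-0.0005,0],0.037],
])

```text
clock: 7.65
position: [0.5814, 0.0955, 0.0493]
ee_rot: [0.733, 0.68, 0.0, 0.0]
ft_force: [0.9, -0.6, -2.8]
grip_width: 0.44
grasp_force: 15.9
```

Emit:
jog_arm([
  [[0,0,0],[0,-0.0003,0],0.0365],
  [[0,0,0],[0,-0.0003,0],0.0365],
  [[0,0,0],[0,-0.0003,0],0.0365],
])

```text
clock: 7.9
position: [0.5811, 0.0955, 0.0493]
ee_rot: [0.733, 0.68, 0.0, 0.0]
ft_force: [0.5, -1.2, -2.3]
grip_width: 0.426
grasp_force: 18.0
```

Emit:
jog_arm([
  [[0,0,0],[0,-0.0002,0],0.0361],
  [[0,0,0],[0,-0.0002,0],0.0361],
  [[0,0,0],[0,-0.0002,0],0.0361],
])

```text
clock: 8.15
position: [0.5809, 0.0955, 0.0493]
ee_rot: [0.733, 0.68, 0.0, 0.0]
ft_force: [-0.2, -0.4, -2.5]
grip_width: 0.426
grasp_force: 20.0
```

Emit:
jog_arm([
  [[0,0,0],[0,-0.0002,0],0.0357],
  [[0,0,0],[0,-0.0002,0],0.0357],
  [[0,0,0],[0,-0.0002,0],0.0357],
])

```text
clock: 8.4
position: [0.5807, 0.0955, 0.0493]
ee_rot: [0.733, 0.68, 0.0, 0.0]
ft_force: [-0.2, -0.3, -2.0]
grip_width: 0.42
grasp_force: 21.9
```

```bash
python3 go.py .5855 .098 .049 85.8; python3 - <<'E'
from h import *
print(get_obs()["grasp_force"])
E
```

```text
pos [0.5807 0.0955 0.0493] yaw 85.7 t 8.4 gw 0.0358
turn [ 0.0001  0.     -0.0017] shift [0.0029 0.0046 0.0003]
21.877717240713537
```

Emit:
jog_arm([
  [[0,0,0],[0,-0.0002,0],0.0352],
  [[0,0,0],[0,-0.0002,0],0.0352],
  [[0,0,0],[0,-0.0002,0],0.0352],
  [[0,0,0],[0,-0.0002,0],0.0352],
])

```text
clock: 8.73
position: [0.5805, 0.0955, 0.0493]
ee_rot: [0.733, 0.68, -0.0, 0.0]
ft_force: [-0.2, 0.0, -2.0]
grip_width: 0.424
grasp_force: 24.3
```

Emit:
jog_arm([
  [[0,0,0],[0,0,0],0.035],
  [[0,0,0],[0,0,0],0.035],
  [[0,0,0],[0,0,-0.001],0.035],
  [[0,0,0],[0,0,-0.002],0.035],
  [[0,0,0],[0,0,-0.003],0.035],
  [[0,0,0],[0,0,-0.003],0.035],
])

```text
clock: 9.23
position: [0.5806, 0.0956, 0.0526]
ee_rot: [0.733, 0.68, 0.0, 0.0]
ft_force: [-0.4, -0.7, -2.9]
grip_width: 0.415
grasp_force: 25.2
```

```bash
cat >> h.py <<'E'
def brightblob(t,P,r=7,th=None,z=.034):
    u,v=proj(t,[P])[0];c0,r0=int(u)-r,int(v)-r
    g=t["img"][r0:r0+2*r+1,c0:c0+2*r+1].min(2).astype(float)
    print(g.astype(int))
E
python3 go.py .583 -.06 .053 85.8; python3 - <<'E'
from h import *
t=camera("top");brightblob(t,(.598,.305,.036),8);print(get_obs()["ft_force"])
E
```

```text
pos [0.5806 0.0956 0.0526] yaw 85.71 t 9.23 gw 0.0354
turn [ 0.0003  0.     -0.0016] shift [-0.155   0.0141 -0.0004]
[[ 41 102 136 139 139 139 140 140 140 141 142 143 144 143 142 142 141]
 [ 45 116 138 139 139 139 140 141 141 141 141 142 142 142 143 142 143]
 [ 45 116 139 138 138 139 140 140 141 139 139 141 142 142 142 142 144]
 [ 46 114 139 140 139 140 140 141 140 141 141 140 142 143 144 146 147]
 [ 52 123 146 148 148 147 150 150 150 152 153 153 154 155 158 159 161]
 [ 64 144 168 172 172 172 173 173 173 177 179 179 181 180 181 183 183]
 [ 72 159 185 188 185 186 186 183 183 182 182 183 182 183 184 187 188]
 [ 68 141 165 166 164 171 179 176 165 155 150 151 153 153 161 167 170]
 [ 60 118 138 139 142 168 198 200 184 159 135 132 137 142 144 146 146]
 [ 58 119 137 141 157 190 206 208 208 194 154 128 131 139 141 142 141]
 [ 74 114 135 141 174 202 211 204 209 210 171 132 127 137 143 142 141]
 [145 134 131 137 170 206 215 211 208 195 161 132 126 137 142 143 142]
 [194 169 137 139 156 189 207 211 199 174 146 128 129 137 142 142 143]
 [156 156 147 148 149 169 193 201 179 151 138 136 147 147 144 142 141]
 [154 170 173 173 171 176 178 184 174 163 163 166 169 158 148 145 146]
 [187 190 190 192 193 193 194 195 194 192 193 190 175 157 146 147 148]
 [172 175 176 178 179 181 180 181 181 183 182 179 167 150 144 144 144]]
[ 0.18821254  0.02171846 -2.03784798]
```

Both jaws now lie flat on the can in the pixel dump. Estimated hold is about 5 N. Drawing it out.

Emit:
jog_arm([
  [[0,0,0],[-0.008,0.0004,0],0.035],
  [[0,0,0],[-0.023,0.0012,0],0.035],
  [[0,0,0],[-0.041,0.0021,0],0.035],
  [[0,0,0],[-0.061,0.0032,0],0.035],
  [[0,0,0],[-0.081,0.0042,0],0.035],
  [[0,0,0],[-0.101,0.0053,0],0.035],
  [[0,0,0],[-0.118,0.0062,0],0.035],
  [[0,0,0],[-0.13,0.0068,0],0.035],
])

```text
clock: 9.95
position: [0.5772, -0.0376, 0.0522]
ee_rot: [0.734, 0.679, -0.0, 0.0]
ft_force: [-0.2, -0.7, -3.4]
grip_width: 0.416
grasp_force: 25.3
```

Emit:
jog_arm([
  [[0,0,0],[-0.01,0.0005,0],0.035],
  [[0,0,0],[-0.022,0.0012,0],0.035],
  [[0,0,0],[-0.03,0.0016,0],0.035],
  [[0,0,0],[-0.03,0.0016,0],0.035],
  [[0,0,0],[-0.03,0.0016,0],0.035],
  [[0,0,0],[-0.03,0.0016,0],0.035],
])

```text
clock: 10.45
position: [0.5769, -0.0636, 0.0524]
ee_rot: [0.733, 0.68, 0.0, -0.0]
ft_force: [0.4, 0.9, -3.2]
grip_width: 0.419
grasp_force: 25.2
```

```bash
python3 go.py .600 -.195 .053 85.8; python3 - <<'E'
from h import *
t=camera("top");s=camera("side");o=get_obs();p=o["position"];print(o["ft_force"],o["grasp_force"])
P=p+[.0165,.211,0];P[2]=.041
c=camera("top");u,v=proj(t,[P])[0].astype(int);g=t["img"][v-9:v+10,u-9:u+10].min(2);print(u,v);print(g)
u,v=proj(s,[P])[0].astype(int)
b=s["img"][v-20:v+30,u-20:u+21].astype(int);m=(b[:,:,2]>b[:,:,0]+40);ys,xs=np.nonzero(m);print("blue side",len(xs),xs.mean()+u-20,ys.min()+v-20,ys.max()+v-20)
print(proj(s,[P,P-[0,0,.034]]))
E
```

```text
pos [ 0.5769 -0.0636  0.0524] yaw 85.77 t 10.45 gw 0.0358
turn [ 0.0001 -0.0006 -0.0006] shift [-0.1294  0.0327 -0.0007]
[ 0.89548798 -0.02810326 -2.24989515] 25.214424328878522
229 207
[[ 75  80  82  86  87  88  87  84  84  89  93  91  89  86  88  92  90  86
   81]
 [ 78  82  87  90  89  89  89  85  84  87  90  87  84  85  90  93  89  86
   83]
 [ 78  82  89  89  85  85  86  82  81  85  85  82  83  86  90  94  90  85
   84]
 [ 73  81  89  87  83  84  83  81  82  85  83  82  85  87  92  93  91  87
   83]
 [ 69  80  85  84  85  87  85  81  82  83  84  85  87  90  93  93  90  87
   82]
 [ 67  77  84  88  92  95  95  91  90  91  92  94  94  95  96  95  93  93
   88]
 [ 69  74 105 127 137 143 144 143 143 147 163 173 174 175 177 176 179 179
  171]
 [ 69  79 166 205 213 221 222 221 222 226 236 241 242 242 242 243 243 243
  239]
 [ 72  91 197 228 229 230 232 232 235 236 235 234 233 232 231 230 231 231
  228]
 [ 74  84 121 133 127 132 138 160 203 214 187 141 115 108 108 108 112 114
  110]
 [ 72  78  83  76  58  61 124 207 244 248 238 182 104  79  79  78  78  78
   77]
 [ 73  81  83  75  53  81 200 244 249 248 248 232 149  84  83  80  75  74
   74]
 [ 72  82  87  84  65  99 229 249 246 241 246 239 161  84  82  80  76  76
   75]
 [ 72  81  87  91  75  86 212 246 244 245 246 230 145  77  83  80  73  71
   72]
 [ 72  80  86  87  84  77 145 224 241 242 236 181  94  75  88  76  58  53
   54]
 [ 86 118 129 131 130 123 116 150 189 195 172 122  94 128 166 144  94  68
   72]
 [137 200 218 219 215 211 200 198 195 194 190 184 188 209 232 202 134 106
  103]
 [151 215 229 229 230 230 231 231 231 231 232 232 231 222 217 167 121 112
   99]
 [ 94 124 132 140 144 147 157 162 164 167 168 171 171 169 181 141  95  86
   77]]<stdin>:6: RuntimeWarning: Mean of empty slice.
  ret = ret.dtype.type(ret / rcount)
Traceback (most recent call last):
ValueError: zero-size array to reduction operation minimum which has no identity
```

```bash
python3 - <<'E'
from h import *
t=camera("top");p=get_obs()["position"]
c=atz(t,228.9,210,.041);print(c,c-p)
d=c-p;print("tool target for mat",.6165-d[0],.0165-d[1])
E
```

```text
[0.58761677 0.14854894 0.041     ] [ 0.01070728  0.21240138 -0.01134677]
tool target for mat 0.6057927228721518 -0.19590137992297407
```

Emit:
jog_arm([
  [[0,0,0],[-0.008,0.002,0],0.035],
  [[0,0,0],[-0.024,0.007,0],0.035],
  [[0,0,0],[-0.044,0.013,0],0.035],
  [[0,0,0],[-0.065,0.019,0],0.035],
  [[0,0,0],[-0.087,0.026,0],0.035],
  [[0,0,0],[-0.107,0.032,0],0.035],
  [[0,0,0],[-0.122,0.037,0],0.035],
  [[0,0,0],[-0.13,0.039,0],0.035],
])

```text
clock: 11.32
position: [0.6061, -0.2003, 0.0522]
ee_rot: [0.734, 0.679, -0.0, 0.0]
ft_force: [-0.5, 0.1, -2.7]
grip_width: 0.416
grasp_force: 25.3
```

Emit:
jog_arm([
  [[0,0,0],[0,0,0.001],0.035],
  [[0,0,0],[0,0,0.002],0.035],
  [[0,0,0],[0,0,0.003],0.035],
  [[0,0,0],[0,0,0.003],0.035],
])

```text
clock: 11.65
position: [0.606, -0.1954, 0.0491]
ee_rot: [0.732, 0.681, 0.0, -0.0]
ft_force: [0.1, 0.3, -2.4]
grip_width: 0.417
grasp_force: 25.2
```

```bash
python3 go.py .606 -.196 .0455 85.8; python3 - <<'E'
from h import *
t=camera("top");s=camera("side");o=get_obs();print(o["ft_force"],o["grasp_force"])
a=crop(t,230,390,170,245,5);b=crop(s,240,310,165,225,4.5)[:215]
im=np.zeros((600,800,3),np.uint8);im[:a.shape[0],:a.shape[1]]=a;im[380:380+b.shape[0],:b.shape[1]]=b
cv2.imwrite("pics/mat1.png",im)
print(proj(t,[(.6165,.0165,.036)]))
E
```

```text
pos [ 0.606  -0.1954  0.0491] yaw 85.82 t 11.65 gw 0.0357
turn [-0.0003 -0.0008  0.0003] shift [-0.0006  0.0001  0.0036]
[ 0.23463375  0.63676024 -1.66706836] 25.165497427806258
[[274.80925139 200.45571151]]
```

View pics/mat1.png

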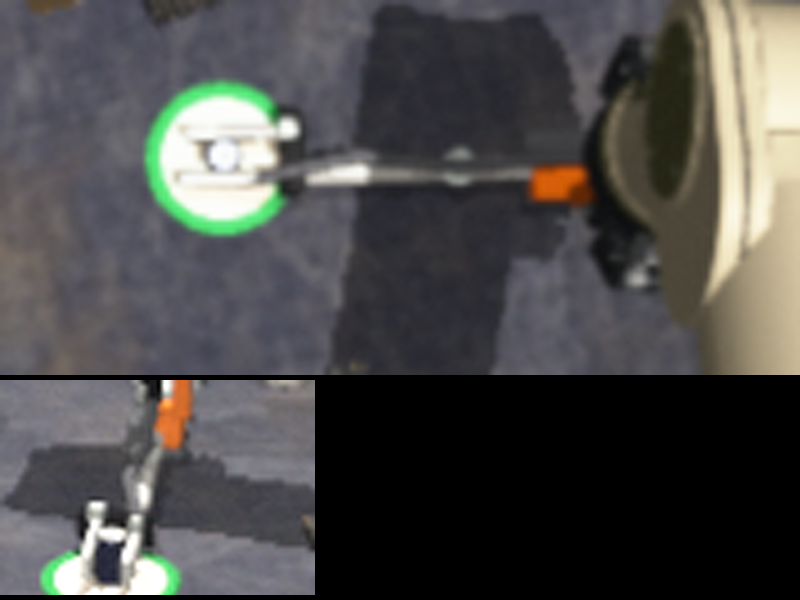

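The can sits upright near the mat centre at (222,155) in the crop. I'll lower it to contact in small steps.

Emit:
jog_arm([
  [[0,0,0],[0,0,0.0005],0.035],
  [[0,0,0],[0,0,0.001],0.035],
  [[0,0,0],[0,0,0.001],0.035],
  [[0,0,0],[0,0,0.001],0.035],
])

```text
clock: 12.08
position: [0.606, -0.197, 0.0484]
ee_rot: [0.733, 0.68, 0.0, 0.0]
ft_force: [0.1, 0.4, -1.2]
grip_width: 0.418
grasp_force: 25.2
```

```bash
python3 - <<'E'
from h import *
for i in range(3): camera("top");o=get_obs();print(o["position"],o["ft_force"],o["torque"],o["grasp_force"])
E
```

```text
[ 0.6060293  -0.19707994  0.04836843] [ 0.48104862  0.83420441 -1.6389637 ] [0.27959228 0.04123113 0.03476692] 25.175326745957136
[ 0.60604638 -0.19715216  0.04839098] [ 0.57464467 -0.13910614 -1.67158881] [0.26573394 0.04129676 0.01112591] 25.174738699570298
[ 0.60603801 -0.1971948   0.04837403] [-0.1759528   0.50299578 -1.86724584] [ 0.32262479  0.05464597 -0.02120113] 25.17709725536406
```

The wrist moment of about 0.28 N m shows the can bearing on the mat. I'll open in steps, moving the tool by half the opening so the fixed jaw doesn't push the can.

Emit:
jog_arm([
  [[0,0,0],[0,0.0002,0],0.0357],
  [[0,0,0],[0,0.0005,0],0.0363],
  [[0,0,0],[0,0.0009,0],0.037],
  [[0,0,0],[0,0.0017,0],0.038],
  [[0,0,0],[0,0.0025,0],0.039],
  [[0,0,0],[0,0.0033,0],0.04],
  [[0,0,0],[0,0.0041,0],0.041],
  [[0,0,0],[0,0.005,0],0.042],
])

```text
clock: 12.9
position: [0.611, -0.1976, 0.0483]
ee_rot: [0.733, 0.68, -0.0, 0.0]
ft_force: [0.1, -0.8, -2.3]
grip_width: 0.492
grasp_force: 14.6
```

Emit:
jog_arm([
  [[0,0,0],[0,0.001,0],0.043],
  [[0,0,0],[0,0.002,0],0.044],
  [[0,0,0],[0,0.003,0],0.045],
  [[0,0,0],[0,0.004,0],0.046],
  [[0,0,0],[0,0.005,0],0.0465],
  [[0,0,0],[0,0.005,0],0.0465],
])

```text
clock: 13.4
position: [0.6162, -0.1979, 0.0483]
ee_rot: [0.733, 0.68, 0.0, 0.0]
ft_force: [-0.2, -0.3, -3.2]
grip_width: 0.545
grasp_force: 13.7
```

```bash
python3 go.py .616 -.285 .049 85.8; python3 - <<'E'
from h import *
t=camera("top");o=get_obs();print(o["ft_force"],o["torque"],o["grasp_force"])
print(t["img"][188:216,264:286].min(2));print(t["img"][188:216,264:286,0].astype(int)-t["img"][188:216,264:286,2])
E
```

```text
pos [ 0.6162 -0.1979  0.0483] yaw 85.71 t 13.4 gw 0.0465
turn [ 0.0002  0.     -0.0016] shift [-0.0868  0.0064 -0.0007]
[ 0.52616883 -0.29487925 -2.66426113] [ 0.03406429  0.01785576 -0.01437623] 13.650461286306381
[[ 90  92  86  75  64 116 169 187 191 192 192 192 190 184 163 149 149 143
  130 116 102  92]
 [ 87  85  82  62  78 187 237 245 245 245 245 246 246 244 236 228 227 220
  211 201 195 190]
 [ 84  83  85  88 128 202 230 234 235 236 237 237 237 237 236 235 234 232
  230 232 234 238]
 [ 80  92 132 185 220 215 193 183 183 181 180 182 182 185 184 172 164 160
  145 162 178 198]
 [ 89 138 214 245 249 248 242 236 236 234 234 235 236 236 235 226 213 205
  165 118  92  85]
 [122 210 246 250 250 249 244 239 239 238 239 240 240 241 241 240 238 237
  223 174 109  55]
 [192 243 250 250 250 250 246 244 243 243 244 245 245 245 246 245 245 245
  244 232 183  92]
 [235 249 250 250 250 250 249 249 249 248 249 249 249 250 250 250 250 251
  250 249 231 137]
 [245 250 250 251 250 250 249 245 240 237 238 239 242 247 250 250 251 251
  251 250 241 172]
 [250 250 250 250 249 248 242 217 180 177 210 22
[... 3624 characters left out ...]
6  16  14  15  14  13  14  14
   15  18  17 -16]
 [-13   2   3   3   7   9   9  10   9   9   9  10  10   9   9   9   9   9
   15  23  -4 -28]
 [-32 -13   3   4   3   4   3   4   4   3   3   3   3   3   3   3   3   4
    8  -8 -26 -30]
 [-34 -33 -20   2   4   3   3   4   3   2   2   2   2   2   1   2   3  -3
  -20 -32 -35 -26]
 [-28 -36 -36 -25  -7   2   4   4   2   1   2   2   2   3   2  -3 -12 -22
  -34 -35 -31 -19]
 [-17 -28 -34 -36 -32 -22 -17  -4   3   3   2   2   0  -6 -15 -25 -33 -35
  -34 -26 -16 -11]
 [-13 -14 -21 -31 -35 -36 -35 -31 -26 -26 -27 -27 -28 -31 -34 -35 -35 -30
  -23 -14 -10  -8]
 [-13 -12 -14 -17 -26 -30 -32 -35 -38 -40 -39 -39 -37 -34 -33 -30 -23 -15
  -11  -9  -7  -6]]
```

The can is standing at about (275,200), on the mat centre. The moving jaw is close to it, so I'll shift 6 mm toward -x and then back straight off.

Emit:
jog_arm([
  [[0,0,0],[0,-0.003,0],0.0465],
  [[0,0,0],[0,-0.006,0],0.0465],
  [[0,0,0],[-0.003,-0.006,0],0.0465],
  [[0,0,0],[-0.012,-0.0055,0],0.0465],
  [[0,0,0],[-0.024,-0.005,0],0.0465],
  [[0,0,0],[-0.038,-0.0042,0],0.0465],
  [[0,0,0],[-0.05,-0.0036,0],0.0465],
  [[0,0,0],[-0.06,-0.003,0],0.0465],
])

```text
clock: 14.12
position: [0.608, -0.2606, 0.0482]
ee_rot: [0.734, 0.679, -0.0, 0.0]
ft_force: [0.8, 0.3, -2.3]
grip_width: 0.549
grasp_force: 13.6
```

Emit:
jog_arm([
  [[0,0,0],[-0.01,0.0005,0],0.0465],
  [[0,0,0],[-0.02,0.001,0],0.0465],
  [[0,0,0],[-0.027,0.0012,0],0.0465],
  [[0,0,0],[-0.03,0.0013,0],0.0465],
  [[0,0,0],[-0.03,0.0013,0.001],0.0465],
  [[0,0,0],[-0.03,0.0013,0.002],0.0465],
  [[0,0,0],[-0.03,0.0013,0.003],0.0465],
  [[0,0,0],[-0.03,0.0013,0.004],0.0465],
])

```text
clock: 14.78
position: [0.6077, -0.2867, 0.0442]
ee_rot: [0.733, 0.681, 0.0, -0.0]
ft_force: [-0.3, 0.2, -2.1]
grip_width: 0.542
grasp_force: 13.6
```

```bash
python3 go.py .616 -.285 .043 85.8; python3 - <<'E'
from h import *
t=camera("top");o=get_obs();print(o["ft_force"],o["torque"],o["grasp_force"])
print(t["img"][190:210,266:286].min(2));jawlines(t,(284,320,185,220))
E
```

```text
pos [ 0.6077 -0.2867  0.0442] yaw 85.77 t 14.78 gw 0.0463
turn [ 0.     -0.0003 -0.0006] shift [0.0023 0.0081 0.0012]
[-0.48603211  0.89408272 -2.48805104] [ 0.02289641 -0.01127144  0.00446449] 13.62735629081726
[[ 93 108 145 198 231 239 249 251 251 250 247 238 226 200 155 112  94  91
   93 101]
 [143 197 233 249 252 252 253 252 252 252 252 252 252 249 236 190 128  95
   86  89]
 [225 250 252 252 253 253 253 252 252 253 253 253 253 253 252 245 203 130
   94  84]
 [250 253 252 252 252 252 253 252 252 253 253 253 253 253 253 252 246 203
  130  95]
 [253 253 252 252 252 252 252 252 252 253 253 253 253 253 253 253 252 246
  200 124]
 [253 253 253 252 252 252 252 252 252 252 252 253 253 253 253 253 253 252
  238 161]
 [253 253 253 252 252 249 246 244 244 245 248 251 252 253 253 253 253 253
  247 202]
 [253 252 252 251 247 227 191 189 221 231 234 242 250 252 253 253 253 253
  252 238]
 [253 252 252 248 225 182 162 224 250 252 250 233 237 250 253 253 253 253
  252 247]
 [253 253 252 237 195 153 179 245 253 253 253 249 228 246 252 253 253 253
  253 252]
 [253 253 252 243 207 143 195 248 253 
[... 336 characters left out ...]
188 198 211 233 242 245 251 252 252 252
  252 250]
 [252 252 252 252 252 252 251 246 234 236 242 244 245 245 251 252 252 252
  251 243]
 [252 252 252 253 252 252 252 250 245 243 243 244 247 248 251 252 252 252
  249 221]
 [252 252 252 252 252 252 252 251 249 247 245 246 251 252 252 252 252 251
  242 177]
 [252 252 252 252 252 252 252 252 252 251 249 251 252 252 252 252 252 249
  216 129]
 [250 252 252 252 252 252 252 252 252 252 252 252 252 252 252 252 249 229
  153 103]]
58 ctr [ 0.6405 -0.0861] yaw 87.9 ends [ 0.6395 -0.1126] [ 0.6416 -0.0571]
38 ctr [ 0.6153 -0.0127] yaw 0.2 ends [ 0.5925 -0.0127] [ 0.6363 -0.0126]
47 ctr [ 0.5954 -0.0725] yaw 93.0 ends [ 0.5966 -0.095 ] [ 0.5943 -0.0512]
```

The can stands alone at the mat centre, and the jaw tips are at y≈-0.055. Now lower the reacher onto its sole.

Emit:
jog_arm([
  [[0,0,0],[0,0,0.001],0.0465],
  [[0,0,0],[0,0,0.002],0.0465],
  [[0,0,0],[0,0,0.002],0.0465],
  [[0,0,0],[0,0,0.002],0.0465],
])

```text
clock: 15.17
position: [0.6076, -0.2875, 0.0424]
ee_rot: [0.733, 0.68, 0.0, 0.0]
ft_force: [-0.5, 0.2, -1.5]
grip_width: 0.548
grasp_force: 13.5
```

Emit:
jog_arm([
  [[0,0,0],[0,0,0.0005],0.0465],
  [[0,0,0],[0,0,0.001],0.0465],
  [[0,0,0],[0,0,0.001],0.0465],
  [[0,0,0],[0,0,0.001],0.0465],
])

```text
clock: 15.5
position: [0.6076, -0.2875, 0.0422]
ee_rot: [0.733, 0.68, -0.0, 0.0]
ft_force: [-3.4, 1.9, 5.2]
grip_width: 0.545
grasp_force: 15.3
```

The sole is down, with +5 N on the wrist. Release.

Emit:
jog_arm([
  [[0,0,0],[0,0,-0.0005],0.0475],
  [[0,0,0],[0,0,-0.0005],0.0485],
  [[0,0,0],[0,0,-0.0005],0.0495],
  [[0,0,0],[0,0,-0.0005],0.051],
  [[0,0,0],[0,0,-0.0005],0.054],
  [[0,0,0],[0,0,-0.0005],0.06],
  [[0,0,0],[0,0,-0.0005],0.07],
  [[0,0,0],[0,0,-0.0005],0.078],
])

```text
clock: 16.17
position: [0.6076, -0.2876, 0.0419]
ee_rot: [0.733, 0.68, 0.0, 0.0]
ft_force: [0.1, -0.8, 1.0]
grip_width: 0.91
grasp_force: 0.0
```

Emit:
jog_arm([
  [[0,0,0],[0,0,0],0.08],
  [[0,0,0],[0,0,0],0.08],
  [[0,0,0],[0,0,-0.01],0.08],
  [[0,0,0],[0,0,-0.03],0.08],
  [[0,0,0],[0,0,-0.055],0.08],
  [[0,0,0],[0,0,-0.085],0.08],
  [[0,0,0],[0,0,-0.11],0.08],
  [[0,0,0],[0,0,-0.12],0.08],
])

```text
clock: 16.83
position: [0.6092, -0.2879, 0.1671]
ee_rot: [0.733, 0.68, 0.001, 0.003]
ft_force: [0.6, 0.4, 1.4]
grip_width: 0.943
grasp_force: 0.0
```

```bash
python3 - <<'E'
from h import *
t=camera("top");s=camera("side");o=get_obs();print(o["position"],o["ft_force"],o["grasp_force"])
jawlines(t,(284,320,185,220))
for f in(0,): 
    P=[(.6165,.0165,.001),(.6165,.0165,.035)];print(proj(s,P))
g=s["img"][180:225,250:280].astype(int);m=(g[:,:,2]-g[:,:,0]>15)&(g.max(2)<150);ys,xs=np.nonzero(m);print(len(xs),xs.mean()+250,ys.min()+180,ys.max()+180)
# orange post vertical extent in side view
b=s["img"].astype(int);m=(b[...,0]>150)&(b[...,2]<80)&(b[...,0]-b[...,1]>60);m[:,:230]=0;m[:140]=0;m[230:]=0;m[:,330:]=0
ys,xs=np.nonzero(m);print(len(xs),xs.min(),xs.max(),ys.min(),ys.max())
print(proj(s,[(.589,-.285,.088),(.589,-.285,.03)]))
E
```

```text
[ 0.60873675 -0.28793138  0.16478301] [0.71407315 0.35864698 0.33731634] 0.0
54 ctr [ 0.6424 -0.0853] yaw 87.3 ends [ 0.6411 -0.1127] [ 0.6438 -0.0571]
38 ctr [ 0.6153 -0.0127] yaw 0.2 ends [ 0.5925 -0.0127] [ 0.6363 -0.0126]
48 ctr [ 0.592  -0.0758] yaw 96.8 ends [ 0.5947 -0.0982] [ 0.5894 -0.0539]
[[264.21681584 208.79382765]
 [264.2824896  198.42743439]]
32 263.25 201 209
100 280 287 146 170
[[284.83376727 146.25519322]
 [284.38254936 161.82471364]]
```

```bash
python3 -c "
from workcell import *
print(hand_in())"
```

```text
the job is handed in; nothing more can be done
None
```

The job is handed in at about 17 s on the clock; `hand_in()` gave no verdict. By the last camera check, the capacitor stands upright at the mat's centre. The reacher is on its sole with the trigger free, its jaws about 95 mm from the mat's centre. I estimated the hold at about 5 N from the trigger force, and felt no sign of hitting the riser.

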